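# Refit the cover plate of a gear housing on its dowel pins

## Robot

A 6-joint arm with a two-finger parallel gripper is mounted at the origin on the work surface. World frame = base frame: x ahead of the robot, y to its left, z up, the work surface at z = 0. Lengths are in m, angles in rad, forces in N, time in s.
With the tool pointing down it reaches from about 0.35 to 0.775 m from the base axis. Payload 7.3 kg.
Tool frame: the origin (TCP) lies at the very end of the fingers, on their centre line; the grasp point (between the pads) lies 19 mm behind it (env.tcp_to_grasp is the distance from the TCP to the grasp point, in m); z points along the fingers, y is the line along which they close (so a half turn about z gives the same grasp; the last joint's range is limited). The gripper opens to 92 mm and grips with 3 to 60 N. Pads are 19 mm wide; open, the fingers measure 130 mm over their backs; the gripper's body (75 mm by 190 mm) begins 47 mm behind the grasp point.
Start: joints at [1.002, 0.342, 1.524, -0, 1.275, -0.146], TCP at [0.215, 0.479, 0.227] pointing down, gripper open.
Joint ranges: [-2.53, 2.53], [-0.77, 2.02], [0.04, 2.7], [-1, 4.14], [0.28, 2.66], [-3.11, 3.11]. Speed limits (rad/s): [2.57, 2.57, 3.14, 3.14, 3.14, 3.14].

## Interface

Orientations are given as a unit quaternion [w, x, y, z].
In Python, from station import env gives the robot as it stands.
- The arm moves only by the shell command python3 -m handwheel 'ROWS' [FORCE]. ROWS is JSON, a list of rows, each an object of numbers: "x", "y", "z": the shift along the tool's x, y, z in units of 30 mm (1.0 is 30 mm); "ax", "ay", "az": the turn, a rotation vector about the tool's x, y, z in units of 5 degrees (1.0 is 5 degrees); "gripper": the closure, from 0 (fully open) to 1 (shut). In form: [{"x": .., "y": .., "z": .., "ax": .., "ay": .., "az": .., "gripper": ..}, ...]. A call has 1 to 20 rows; each row is the pose to reach, as a shift and turn from the pose commanded when the call began, along the tool's axes at that moment; what a row does not reach only later rows make up. A row lasts 1/12 s, in which the tool goes at most 41.7 mm and 7.16 degrees, less where a joint would pass 70% of its speed; a pose out of reach is approached as far as the arm can. A call with a gripper value outside its range is refused whole. The fingers move at their own pace and stop on an object; FORCE is the grip in N (left out, the last holds). Time passes only in rows, so rows that repeat a pose let the fingers close. It gives the time, the measured TCP pose, the force, the opening and the grip force at its end, in the units of the state.
- env.get_obs(): the state, without advancing time (a new reading comes with each control period).
- env.read_camera(name): name is "side" or "top"; returns (picture, depth): 420x560x3 uint8, red, green, blue; 420x560 float32, m along the optical axis (not along the pixel's ray), 0 where there is no reading.
- env.calibration(name): a dict with "camera_matrix" (3x3 intrinsics, pixels), "dist_coeffs" ([k1, k2, p1, p2, k3] as OpenCV has them; the pictures are not rectified), "rvec" (rotation vector, rad) and "tvec" (3), from world to camera coordinates, as OpenCV has them. Camera axes: x right, y down, z forward; pixel columns grow to the right and rows downward; lengths in m; the calibration is good to about 2 mm. A picture is of the moment at which its call begins. calibration takes no time and is no camera call.
- env.hand_in(): hands the job in; it is judged then, once.
The state is a dict: "time_s": time; "qpos": joint angles; "dq": joint speeds; "joint_efforts": joint torques, N m; "eef_pos": TCP position; "orientation": TCP orientation; "force": force on the tool from outside, world axes, zero at the start; "torque": the same for the moment, N m; "width": finger opening in m; "finger_force": force on a finger pad.
Only numpy, scipy, OpenCV 4.12 (cv2) and the standard library are available. Lean on these libraries where they do the work, as an engineer would, in place of code of your own. Each camera call takes 0.05 s, during which the arm holds its last target. There are 200 camera calls.

## Task

Close up the gear housing on the bench: push its swing keeper clear, pick the cover plate whose holes match the two locating pins, lower it gently over the pins the right way round without dropping it until it rests flush on the housing, and then push the keeper fully back over the plate. Leave the other cover plate, the spray can, the jar and the spanner where they are.

Things in the scene. Friction and masses are not known exactly. Their poses are not given: they have to be found in the camera images.
- housing: Grey cast gear housing fixed to the bench, an open-topped block 160 mm long (its x) by 96 mm wide (its y) by 60 mm high, gears showing inside. Origin: centre of its underside on the bench; z up. Two steel pins of unequal thickness stand on its top face; beside it, at x = +30 mm, y = -68 mm, stands the keeper's vertical pivot post (18 mm diameter).
- seat (a point): Centre of the housing's top face, 60 mm above the bench, where the centre of the cover's underside must come to rest. Axes as the housing.
- big_pin (a point): Foot of the thick locating pin, 14 mm in diameter, at the height of the top face, 50 mm from seat along the housing's +x. It stands 18 mm tall: lower 11 mm straight, upper 7 mm a cone narrowing to 7 mm.
- keeper (a joint): Angle (rad, 0 to 2.2) of the keeper, a steel bar 16 wide, 8 thick, reaching 55 mm from its pivot axis, underside 73 mm above the bench (3 mm over a seated plate). At 0, its stop, it points along the housing's +y, over the housing; it grows clockwise from above; at 1.57 it points along housing +x. It stays where left (friction 0.08 N m). It overhangs the cover's place below about 1.3.
- keeper_peg (a point): Centre of the top of the upright round steel peg (12 mm diameter, 35 mm tall) on the keeper bar by which it is pushed; 45 mm from the pivot axis; its top is 116 mm and its foot 81 mm above the bench.
- cover: The cover that fits: aluminium plate 140 mm (its x) by 80 (y) by 10 thick, lying loose on the bench at any yaw; a square boss 26 by 26 mm, sides along x and y, stands 40 mm up from the centre of its top (boss top 50 mm above the underside). Through holes: wide, 16 mm, at x = +50 mm; narrow, 12 mm, at x = -50 mm. 0.24 to 0.48 kg. Origin: centre of its underside; z up.
- big_hole (a point): Centre of the wide hole at the plate's underside; 50 mm from the cover's origin along its +x.
- other_cover: A second, shorter aluminium plate, not to be used: 112 by 80 by 10 mm with the same 26 by 26 by 40 mm boss, two equal 12 mm holes 76 mm apart. It lies loose on the bench. Origin: centre of its underside.
- spray_can: Upright loose spray can, 52 mm diameter, about 190 mm tall, near the thin-pin end of the housing. Origin: centre of its underside.
- jar: Upright loose clear jar with a steel lid, 60 mm diameter, about 85 mm tall, near the thick-pin end of the housing. Origin: centre of its underside.
- spanner: Loose steel spanner, 160 mm long, 8 mm thick, lying flat beside the housing on its keeper side. Origin: its centre, on the bench.
- small_pin (a point): Foot of the thin locating pin, 10 mm in diameter, at the height of the top face, 50 mm from seat along the housing's -x. It stands 18 mm tall: lower 11 mm straight, upper 7 mm a cone narrowing to 3 mm.
Not all that is in view belongs to the job. What is shaped like the cover but green is not meant. There is more than one size of the housing; the job needs the largest.

How it is judged:
By the outcome, as a careful person would: the job done as asked, in the order asked, and still so for the second after the job is handed in, with the robot touching nothing.
It also fails if it takes over 72 s, if anything falls off the work surface, if the arm or the gripper's body presses on something with over 40 N, if the wrist force passes 120 N, or if a joint passes its speed limit or range.

## Working session

There is one attempt and no reset: what is moved stays moved. The work goes in short steps, Python scripts to look and compute and a shell command to move; the robot and the scene stay as the last step left them, time stands still between calls to the robot, and variables do not carry over. Pictures are saved under pics/ and viewed, at most 10 in all, crops included, and the job is handed in when it is done.

```bash
ls; mkdir -p pics; python3 - <<'E'
from station import env
import cv2,numpy as np
for n in("side","top"):
    p,d=env.read_camera(n); cv2.imwrite(f"pics/{n}0.png",p[:,:,::-1]); np.savez(f"{n}0.npz",p=p,d=d)
    c=env.calibration(n); print(n,c)
    R=cv2.Rodrigues(np.array(c["rvec"],float))[0]; print(-R.T@np.array(c["tvec"]).ravel())
print(env.get_obs())
E
```

```text
pics
side {'camera_matrix': array([[392.86826315,   0.        , 280.11133164],
       [  0.        , 392.86826315, 210.23024935],
       [  0.        ,   0.        ,   1.        ]]), 'dist_coeffs': array([-0.0963649,  0.       ,  0.       ,  0.       ,  0.       ]), 'rvec': array([ 2.19014379, -0.06047768,  0.03237021]), 'tvec': array([-0.46148874,  0.07895641,  1.18381551])}
[ 0.40904303 -0.94182741  0.75250918]
top {'camera_matrix': array([[439.58076638,   0.        , 280.7327526 ],
       [  0.        , 439.58076638, 207.11023707],
       [  0.        ,   0.        ,   1.        ]]), 'dist_coeffs': array([-0.08635249,  0.        ,  0.        ,  0.        ,  0.        ]), 'rvec': array([ 2.13822003, -2.10283948,  0.19590602]), 'tvec': array([-0.02577382,  0.48986793,  1.18004906])}
[ 0.26049204 -0.0247295   1.2508729 ]
{'time_s': 0.1, 'qpos': array([ 1.00202672e+00,  3.42645889e-01,  1.52489059e+00,  3.62540089e-06,
        1.27539008e+00, -1.46021291e-01]), 'dq': array([-1.32875647e-04, -3.38426330e-03, -2.33044494e-03,  1.34855034e-03,
        2.20194950e-03, -5.94806975e-05]), 'joint_efforts': array([ 3.23418108e-04, -4.32006276e+01, -2.44691116e+01,  7.17473100e-02,
        5.26838447e-02, -5.04129730e-05]), 'eef_pos': array([0.21519157, 0.47849212, 0.22612896]), 'orientation': array([-2.34947841e-04,  2.09804144e-01,  9.77743206e-01, -6.24201835e-04]), 'force': array([-0.15145328, -0.21188941, -0.11120748]), 'torque': array([-0.02438909, -0.03643301,  0.02209886]), 'finger_force': 0.0, 'width': 0.09183471077471203}
```

View pics/top0.png

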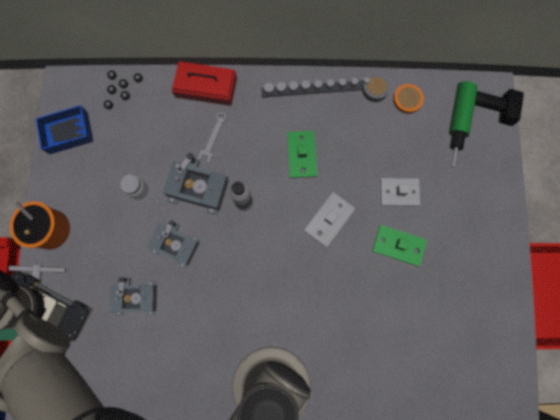

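View pics/side0.png

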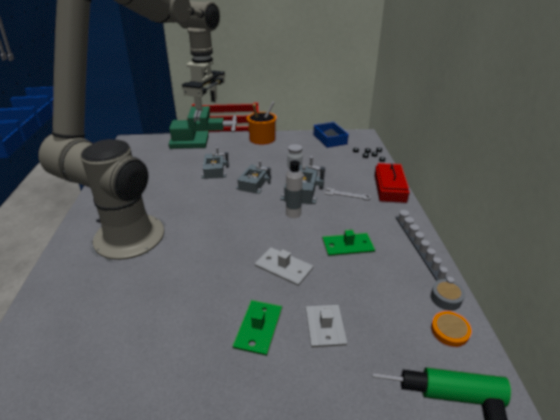

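Candidates in the top view:
- **Housing:** (195,187) is the largest. (174,243) and (132,298) are smaller.
- **Cover:** the grey plate at (330,219) is longer and so preferred. The grey plate at (401,191) is the short one. The plates at (302,154) and (401,245) are green and not meant.

I'll check both choices in a close crop.

```bash
cat > h.py <<'E'
import cv2,numpy as np
from scipy.spatial.transform import Rotation as Ro
from station import env
def cal(n):
    c=env.calibration(n); R=cv2.Rodrigues(np.array(c["rvec"],float))[0]; t=np.array(c["tvec"],float).ravel()
    return c["camera_matrix"],c["dist_coeffs"],R,t
def ray(n,uv):
    K,D,R,t=cal(n); q=cv2.undistortPoints(np.array(uv,float).reshape(-1,1,2),K,D).reshape(-1,2)
    return -R.T@t, np.c_[q,np.ones(len(q))]@R
def cast(n,uv,z):
    o,v=ray(n,uv); return o+v*((z-o[2])/v[:,2])[:,None]
def two(a,b):
    (o1,v1),(o2,v2)=ray("top",a),ray("side",b); out=[]
    for x,y in zip(v1,v2):
        s=np.linalg.lstsq(np.c_[x,-y],o2-o1,rcond=None)[0]; p,q=o1+s[0]*x,o2+s[1]*y; out.append(np.r_[(p+q)/2,np.linalg.norm(p-q)])
    return np.array(out)
def proj(n,P):
    K,D,R,t=cal(n); return cv2.projectPoints(np.array(P,float).reshape(-1,1,3),R,t,K,D)[0].reshape(-1,2)
def crop(n,p,u,v,w,h,s):
    return cv2.resize(p[v:v+h,u:u+w,::-1],None,fx=s,fy=s,interpolation=cv2.INTER_CUBIC)
E
python3 - <<'E'
from h import *
t=np.load("top0.npz")["p"]; s=np.load("side0.npz")["p"]
# crops 66x50 x6 =396x300
a=crop("top",t,162,145,66,50,6)
a=crop("top",t,160,150,66,66,6)[:, :]; b=crop("top",t,297,186,66,66,6)
c=crop("side",s,250,140,99,50,4); d=crop("side",s,250,240,99,50,4)
img=np.vstack([np.hstack([a,b]),np.hstack([c,d])]); print(img.shape)
cv2.imwrite("pics/crop1.png",np.clip(img*1.3,0,255))
E
```

```text
(596, 792, 3)[ WARN:0@0.406] global loadsave.cpp:1063 imwrite_ Unsupported depth image for selected encoder is fallbacked to CV_8U.
```

View pics/crop1.png

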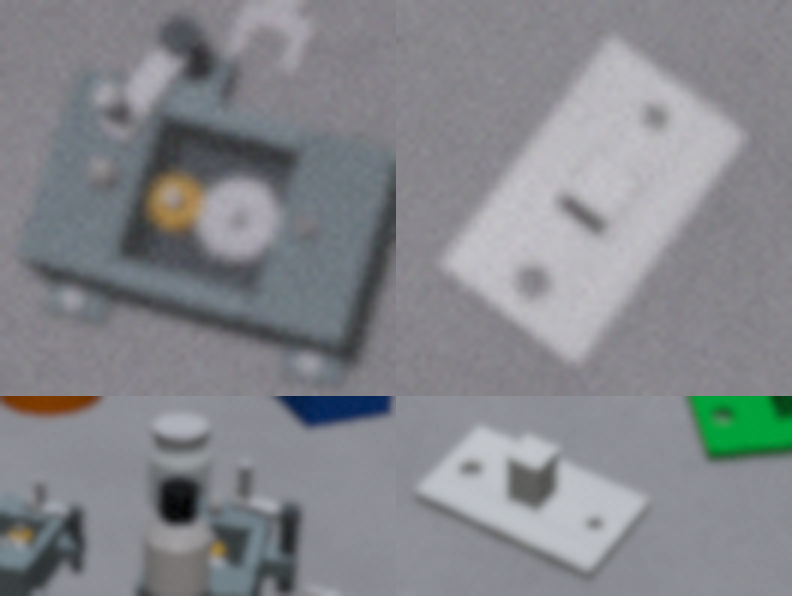

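The crop confirms the choices. The housing's thick pin is at about top (177,178), the jar end, and the thin pin is at about (211,187). The keeper pivot is at about (191,156), with the bar swung over the housing and its peg at about (178,166). The cover's wide hole is at about (386,233), and its narrow hole is at about (406,206) minus the crop offset, i.e. its wide hole lies at the lower-left end. Next I'll measure.

```bash
python3 - <<'E'
from h import *
np.set_printoptions(precision=4,suppress=True)
def cloud(n):
    f=np.load(n+"0.npz"); d=f["d"]; K,D,R,t=cal(n)
    v,u=np.mgrid[:420,:560]; q=cv2.undistortPoints(np.c_[u.ravel(),v.ravel()].astype(float).reshape(-1,1,2),K,D).reshape(-1,2)
    P=np.c_[q,np.ones(len(q))]*d.reshape(-1,1); return ((P-t)@R).reshape(420,560,3),f["p"]
C,p=cloud("top"); S,ps=cloud("side")
hsv=cv2.cvtColor(p,cv2.COLOR_RGB2HSV); 
def rect(mask,z,box):
    m=np.zeros_like(mask); u,v,w,h=box; m[v:v+h,u:u+w]=mask[v:v+h,u:u+w]
    c=max(cv2.findContours(m,cv2.RETR_EXTERNAL,cv2.CHAIN_APPROX_NONE)[0],key=cv2.contourArea)
    P=cast("top",c.reshape(-1,2),z)[:,:2].astype(np.float32)*1000
    return cv2.minAreaRect(P),cv2.contourArea(c)
m=((p.min(2)>135)).astype(np.uint8)
print("vals",p[219,318],p[200,300],p[187,175],p[160,190])
print("cover",rect(m,.01,(297,186,66,66)),"other",rect(m,.01,(375,170,55,45)))
# holes in cover top plane z~.01
for n,uv in(("big",(297+533/6-.4,186+283/6-.4)),("small",(297+655/6-.4,186+118/6-.4))): print(n,cast("top",[uv],.01))
z=C[:,:,2]; b=np.zeros_like(m); b[150:216,155:232]=1
hm=((z>.052)&(z<.068)).astype(np.uint8)*b
print("housing depthrect",rect(hm,.06,(155,150,77,66)), "z med",np.median(z[hm>0]))
hb=((hsv[:,:,1]>40)&(hsv[:,:,0]>85)&(hsv[:,:,0]<115)).astype(np.uint8)*b
print("hsv",hsv[187,172],hsv[190,300],"housing colourrect",rect(hb,.06,(155,150,77,66)))
for n,uv,zz in(("bigpin",(160+102/6-.4,150+170/6-.4),.078),("smallpin",(160+306/6-.4,150+224/6-.4),.078),("peg",(160+105/6-.4,150+95/6-.4),.116),("pivot",(160+183/6-.4,150+32/6-.4),.09)): print(n,uv,cast("top",[uv],zz),z[int(round(uv[1])),int(round(uv[0]))])
bm=(z>.035)&(z<.06); w=np.zeros_like(bm); w[186:252,297:363]=1; bm&=w
print("boss depth",C[bm].mean(0),np.median(z[bm]),bm.sum(), "plate z",np.median(z[(w>0)&(m>0)&~bm]),"table",np.median(z[250:270,300:340]))
bs=(S[:,:,2]>.044)&(S[:,:,2]<.056); q=np.zeros_like(bs); q[240:290,250:320]=1; bs&=q; print("boss side",S[bs].mean(0),bs.sum())
E
```

```text
vals [144 144 148] [106 104 109] [ 89  97 103] [91 90 96]
cover (((465.4889831542969, -157.43191528320312), (75.95713806152344, 134.7625732421875), 53.42006301879883), 1153.0) other (((550.83984375, -364.0421447753906), (71.74778747558594, 107.25621795654297), 0.9678903222084045), 820.5)
big [[ 0.4275 -0.3175  0.01  ]]
small [[ 0.5085 -0.3791  0.01  ]]
housing depthrect (((549.5844116210938, 225.51683044433594), (159.7826690673828, 97.46231079101562), 75.29916381835938), 1729.0) z med 0.059355953098810144
hsv [106  33  99] [150   5 105] housing colourrect (((513.1913452148438, 165.30941772460938), (0.0, 0.0), 0.0), 0.0)
bigpin (176.6, 177.93333333333334) [[0.5616 0.2718 0.078 ]] 0.07904034901497754
smallpin (210.6, 186.93333333333334) [[0.5375 0.1759 0.078 ]] 0.07673702959159776
peg (177.1, 165.43333333333334) [[0.5866 0.2631 0.116 ]] 0.11341038270286831
pivot (190.1, 154.93333333333334) [[0.6247 0.2353 0.09  ]] 0.08373310451250986
boss depth [ 0.4633 -0.1559  0.0484] 0.04890164754899101 93 plate z 0.009482604433354214 table -0.00030308096343025225
boss side [ 0.4633 -0.161   0.0489] 84
```

```bash
python3 - <<'E'
from h import *
np.set_printoptions(precision=4,suppress=True)
uv=[(297+137/6-.4,186+283/6-.4),(297+259/6-.4,186+118/6-.4)]
# refine holes: dark centroid
p=np.load("top0.npz")["p"].astype(float).mean(2)
for k,z in zip(uv,(0.01,0.01)):
    u,v=np.round(k).astype(int); w=p[v-4:v+5,u-4:u+5]; g=np.clip(np.percentile(w,80)-8-w,0,None); y,x=np.mgrid[v-4:v+5,u-4:u+5]
    c=((g*x).sum()/g.sum(),(g*y).sum()/g.sum()); print("hole",k,c,cast("top",[c],.01), g.sum())
b=cast("top",uv,.01); dd=b[0]-b[1]; print("centre",b.mean(0),"yaw",np.degrees(np.arctan2(dd[1],dd[0])),"dist",np.linalg.norm(dd))
print("boss tri",two([proj("top",[.4633,-.1559,.0484])[0]],[proj("side",[.4633,-.161,.0489])[0]]))
print("peg tri",two([(177.1,165.4)],[(311.2,157.2)]))
print("can",cast("top",[(237.5,186)],.19),"jar",cast("top",[(132,184)],.085))
h=np.radians(75.5);X=np.array([np.cos(h),np.sin(h)]);Y=np.array([-X[1],X[0]]);S=np.array([.5496,.2247]);Pv=S+.03*X-.068*Y
for th in(-.1,.377,.8,1.3,1.75): 
  print(th,Pv+.045*(np.sin(th)*X+np.cos(th)*Y), "pusher-",Pv+.045*(np.sin(th-.42)*X+np.cos(th-.42)*Y),"pusher+",Pv+.045*(np.sin(th+.42)*X+np.cos(th+.42)*Y))
E
```

```text
hole (319.43333333333334, 232.76666666666665) (np.float64(319.3942731277533), np.float64(232.49229074889865)) [[ 0.4255 -0.1286  0.01  ]] 605.3333333333337
hole (339.7666666666667, 205.26666666666665) (np.float64(339.77127172918574), np.float64(204.97072278133575)) [[ 0.5062 -0.1873  0.01  ]] 364.3333333333333
centre [ 0.465 -0.158  0.01 ] yaw 144.02094004140375 dist 0.09968051948033985
boss tri [[ 0.4638 -0.1563  0.0447  0.0003]]
peg tri [[0.5862 0.2638 0.1127 0.0028]]
can [[0.5144 0.0898 0.19  ]] jar [[0.541  0.3935 0.085 ]]
-0.1 [0.5785 0.2436] pusher- [0.5795 0.2248] pusher+ [0.5851 0.2611]
0.377 [0.5866 0.2632] pusher- [0.5789 0.2461] pusher+ [0.6006 0.2758]
0.8 [0.6007 0.2758] pusher- [0.5867 0.2633] pusher+ [0.6186 0.2815]
1.3 [0.6221 0.2817] pusher- [0.6039 0.2775] pusher+ [0.6406 0.2781]
1.75 [0.6418 0.2776] pusher- [0.6235 0.2817] pusher+ [0.6568 0.2663]
```

Measurements (seat and cover are in world xy):
- **Seat:** about (0.5496, 0.2247), yaw 75.5°.
- **Cover:** about (0.4655, -0.158), yaw 144°.
- **Keeper:** about 0.38 rad.
- **Heights:** two-view heights come out slightly low: 45 mm for the boss and 113 mm for the peg. Depth gives 49 and 113 mm, which roughly agrees with the text.

I'll plan the keeper push now.

```bash
cat >> h.py <<'E'
h=np.radians(75.5);X=np.array([np.cos(h),np.sin(h)]);Y=np.array([-X[1],X[0]]);S=np.array([.5496,.2247])
def H(x,y): return S+(x*X+y*Y)/1000
def plan(targets):
    """targets: list of (xy, z, yaw deg of tool y); prints rows' shifts from the present pose"""
    o=env.get_obs(); w,x,y,z=o["orientation"]; R=Ro.from_quat([x,y,z,w]); p=o["eef_pos"]
    yy=R.as_matrix()[:,1]; print("t",o["time_s"],"tcp",p.round(4),"yaw",np.degrees(np.arctan2(yy[1],yy[0])).round(2),"F",o["force"].round(1),"w",o["width"].round(4))
    for xy,z,a in targets:
        a=np.radians(a); yv=np.array([np.cos(a),np.sin(a),0]); zv=np.array([0,0,-1]); T=Ro.from_matrix(np.c_[np.cross(yv,zv),yv,zv])
        print("xyz",(R.inv().apply(np.r_[xy,z]-p)/.03).round(3),"axyz",(np.degrees((R.inv()*T).as_rotvec())/5).round(3))
def tohouse(): 
    d=env.get_obs()["eef_pos"]; return (d[:2]-S)@np.c_[X,Y]*1000,d[2]
E
python3 - <<'E'
from h import *
plan([(H(20,-26),.227,-14.5)])
E
```

```text
Traceback (most recent call last):
  File "h.py", line 26, in plan
    yy=R.as_matrix()[:,1]; print("t",o["time_s"],"tcp",p.round(4),"yaw",np.degrees(np.arctan2(yy[1],yy[0])).round(2),"F",o["force"].round(1),"w",o["width"].round(4))
                                                                                                                                                 ^^^^^^^^^^^^^^^^
AttributeError: 'float' object has no attribute 'round'
```

```bash
sed -i 's/o\["width"\].round(4)/round(o["width"],4)/' h.py
python3 - <<'E'
from h import *
plan([(H(20,-26),.227,-14.5)])
E
```

```text
t 0.1 tcp [0.2152 0.4785 0.2261] yaw 65.78 F [-0.2 -0.2 -0.1] w 0.0918
xyz [-14.378  -2.338  -0.029] axyz [-1.4000e-02  9.0000e-03  1.6056e+01]
```

```bash
python3 -m handwheel '[{"x":-14.38,"y":-2.34,"z":0,"az":16.06,"gripper":1},{"x":-14.38,"y":-2.34,"z":0,"az":16.06,"gripper":1},{"x":-14.38,"y":-2.34,"z":0,"az":16.06,"gripper":1},{"x":-14.38,"y":-2.34,"z":0,"az":16.06,"gripper":1},{"x":-14.38,"y":-2.34,"z":0,"az":16.06,"gripper":1},{"x":-14.38,"y":-2.34,"z":0,"az":16.06,"gripper":1},{"x":-14.38,"y":-2.34,"z":0,"az":16.06,"gripper":1},{"x":-14.38,"y":-2.34,"z":0,"az":16.06,"gripper":1},{"x":-14.38,"y":-2.34,"z":0,"az":16.06,"gripper":1},{"x":-14.38,"y":-2.34,"z":0,"az":16.06,"gripper":1},{"x":-14.38,"y":-2.34,"z":0,"az":16.06,"gripper":1},{"x":-14.38,"y":-2.34,"z":0,"az":16.06,"gripper":1},{"x":-14.38,"y":-2.34,"z":0,"az":16.06,"gripper":1},{"x":-14.38,"y":-2.34,"z":0,"az":16.06,"gripper":1},{"x":-14.38,"y":-2.34,"z":0,"az":16.06,"gripper":1},{"x":-14.38,"y":-2.34,"z":0,"az":16.06,"gripper":1}]'
python3 - <<'E'
from h import *
plan([(H(20,-26),.092,-14.5),(H(46,-28),.092,-14.5),(H(58,-36),.092,-14.5),(H(66,-52),.092,-14.5)]); print(tohouse())
E
```

```text
t 0.1 tcp [0.2152 0.4785 0.2261] yaw 65.78 F [-0.2 -0.2 -0.1] w 0.0918
xyz [-14.379  -2.332   4.471] axyz [-1.4000e-02  9.0000e-03  1.6056e+01]
xyz [-14.298  -1.467   4.47 ] axyz [-1.4000e-02  9.0000e-03  1.6056e+01]
xyz [-14.494  -1.028   4.469] axyz [-1.4000e-02  9.0000e-03  1.6056e+01]
xyz [-14.974  -0.675   4.469] axyz [-1.4000e-02  9.0000e-03  1.6056e+01]
(array([161.97906182, 387.30120605]), np.float64(0.22612895654490892))invalid input at $[0]: expected keys x, y, z, ax, ay, az, gripper
```

```bash
python3 -m handwheel '[{"x":-14.38,"y":-2.34,"z":0,"ax":0,"ay":0,"az":16.06,"gripper":1},{"x":-14.38,"y":-2.34,"z":0,"ax":0,"ay":0,"az":16.06,"gripper":1},{"x":-14.38,"y":-2.34,"z":0,"ax":0,"ay":0,"az":16.06,"gripper":1},{"x":-14.38,"y":-2.34,"z":0,"ax":0,"ay":0,"az":16.06,"gripper":1},{"x":-14.38,"y":-2.34,"z":0,"ax":0,"ay":0,"az":16.06,"gripper":1},{"x":-14.38,"y":-2.34,"z":0,"ax":0,"ay":0,"az":16.06,"gripper":1},{"x":-14.38,"y":-2.34,"z":0,"ax":0,"ay":0,"az":16.06,"gripper":1},{"x":-14.38,"y":-2.34,"z":0,"ax":0,"ay":0,"az":16.06,"gripper":1},{"x":-14.38,"y":-2.34,"z":0,"ax":0,"ay":0,"az":16.06,"gripper":1},{"x":-14.38,"y":-2.34,"z":0,"ax":0,"ay":0,"az":16.06,"gripper":1},{"x":-14.38,"y":-2.34,"z":0,"ax":0,"ay":0,"az":16.06,"gripper":1},{"x":-14.38,"y":-2.34,"z":0,"ax":0,"ay":0,"az":16.06,"gripper":1},{"x":-14.38,"y":-2.34,"z":0,"ax":0,"ay":0,"az":16.06,"gripper":1},{"x":-14.38,"y":-2.34,"z":0,"ax":0,"ay":0,"az":16.06,"gripper":1},{"x":-14.38,"y":-2.34,"z":0,"ax":0,"ay":0,"az":16.06,"gripper":1},{"x":-14.38,"y":-2.34,"z":0,"ax":0,"ay":0,"az":16.06,"gripper":1}]' 20
python3 - <<'E'
from h import *
plan([(H(20,-26),.092,-14.5),(H(46,-28),.092,-14.5),(H(58,-36),.092,-14.5),(H(66,-52),.092,-14.5)]); print(tohouse())
E
```

```text
time_s: 1.43
eef_pos: [0.5794, 0.2385, 0.2269]
orientation: [-0.0, 0.79, 0.613, 0.0]
force: [0.3, 0.7, 0.4]
width: 0.0001
finger_force: 0.0
t 1.4333 tcp [0.5794 0.2385 0.2269] yaw -14.4 F [0.3 0.7 0.4] w 0.0001
xyz [-0.027  0.022  4.497] axyz [-0.001 -0.002  0.019]
xyz [0.84  0.09  4.497] axyz [-0.001 -0.002  0.019]
xyz [1.239 0.357 4.497] axyz [-0.001 -0.002  0.019]
xyz [1.505 0.891 4.497] axyz [-0.001 -0.002  0.019]
(array([ 20.79037659, -25.35313342]), np.float64(0.22690636704560502))
```

```bash
python3 -m handwheel '[{"x":0,"y":0,"z":1.2,"ax":0,"ay":0,"az":0,"gripper":1},{"x":0,"y":0,"z":2.4,"ax":0,"ay":0,"az":0,"gripper":1},{"x":0,"y":0,"z":3.5,"ax":0,"ay":0,"az":0,"gripper":1},{"x":0,"y":0,"z":4.1,"ax":0,"ay":0,"az":0,"gripper":1},{"x":0,"y":0,"z":4.4,"ax":0,"ay":0,"az":0,"gripper":1},{"x":0,"y":0,"z":4.5,"ax":0,"ay":0,"az":0,"gripper":1},{"x":0,"y":0,"z":4.5,"ax":0,"ay":0,"az":0,"gripper":1}]'
python3 - <<'E'
from h import *
print(tohouse())
E
```

```text
time_s: 2.02
eef_pos: [0.5801, 0.2382, 0.0921]
orientation: [0.0, 0.791, 0.612, 0.0]
force: [0.5, -0.5, 0.2]
width: 0.0005
finger_force: 0.0
(array([ 20.72988135, -26.12161387]), np.float64(0.09213665713407906))
```

```bash
python3 -m handwheel '[{"x":0.2,"y":0,"z":0,"ax":0,"ay":0,"az":0,"gripper":1},{"x":0.4,"y":0.05,"z":0,"ax":0,"ay":0,"az":0,"gripper":1},{"x":0.6,"y":0.07,"z":0,"ax":0,"ay":0,"az":0,"gripper":1},{"x":0.84,"y":0.1,"z":0,"ax":0,"ay":0,"az":0,"gripper":1},{"x":0.98,"y":0.17,"z":0,"ax":0,"ay":0,"az":0,"gripper":1},{"x":1.1,"y":0.25,"z":0,"ax":0,"ay":0,"az":0,"gripper":1},{"x":1.24,"y":0.36,"z":0,"ax":0,"ay":0,"az":0,"gripper":1},{"x":1.33,"y":0.5,"z":0,"ax":0,"ay":0,"az":0,"gripper":1},{"x":1.42,"y":0.68,"z":0,"ax":0,"ay":0,"az":0,"gripper":1},{"x":1.5,"y":0.87,"z":0,"ax":0,"ay":0,"az":0,"gripper":1},{"x":1.5,"y":0.92,"z":0,"ax":0,"ay":0,"az":0,"gripper":1},{"x":1.5,"y":0.92,"z":0,"ax":0,"ay":0,"az":0,"gripper":1}]'
python3 - <<'E'
from h import *
print(tohouse())
E
```

```text
time_s: 3.02
eef_pos: [0.6196, 0.2682, 0.0933]
orientation: [0.004, 0.791, 0.611, -0.003]
force: [-1.6, -24.5, 8.0]
width: 0.0003
finger_force: 12.2
(array([ 59.62796862, -56.83481457]), np.float64(0.09327353266986776))
```

```bash
python3 -m handwheel '[{"x":-0.3,"y":0,"z":0,"ax":0,"ay":0,"az":0,"gripper":1},{"x":-0.55,"y":0,"z":0,"ax":0,"ay":0,"az":0,"gripper":1},{"x":-0.55,"y":-0.4,"z":0,"ax":0,"ay":0,"az":0,"gripper":1},{"x":-0.5,"y":-0.8,"z":0,"ax":0,"ay":0,"az":0,"gripper":1},{"x":-0.15,"y":-0.8,"z":0,"ax":0,"ay":0,"az":0,"gripper":1},{"x":0.2,"y":-0.75,"z":0,"ax":0,"ay":0,"az":0,"gripper":1},{"x":0.2,"y":-0.55,"z":0,"ax":0,"ay":0,"az":0,"gripper":1},{"x":0.2,"y":-0.35,"z":0,"ax":0,"ay":0,"az":0,"gripper":1},{"x":0.2,"y":-0.15,"z":0,"ax":0,"ay":0,"az":0,"gripper":1},{"x":0.2,"y":0,"z":0,"ax":0,"ay":0,"az":0,"gripper":1},{"x":0.2,"y":0,"z":0,"ax":0,"ay":0,"az":0,"gripper":1}]'
python3 - <<'E'
from h import *
print(tohouse())
plan([(H(60,-10),.092,-14.5),(H(60,-10),.25,-14.5),([.4655,-.158],.25,54),([.4655,-.158],.018,54)])
E
```

```text
time_s: 3.93
eef_pos: [0.6207, 0.2794, 0.0915]
orientation: [0.0, 0.791, 0.612, 0.0]
force: [-0.1, 0.7, 0.2]
width: 0.0004
finger_force: 0.1
(array([ 70.78078153, -55.18080757]), np.float64(0.09153222266521854))
t 3.9333 tcp [0.6207 0.2794 0.0915] yaw -14.58 F [-0.1  0.7  0.2] w 0.0004
xyz [-0.361 -1.506 -0.017] axyz [ 0.007 -0.001 -0.016]
xyz [-0.361 -1.502 -5.283] axyz [ 0.007 -0.001 -0.016]
xyz [-15.413  -1.334  -5.284] axyz [ 7.0000e-03  4.0000e-03 -1.3716e+01]
xyz [-15.414  -1.339   2.449] axyz [ 7.0000e-03  4.0000e-03 -1.3716e+01]
```

```bash
python3 -m handwheel '[{"x":0,"y":-0.3,"z":0,"ax":0,"ay":0,"az":0,"gripper":1},{"x":0,"y":-0.5,"z":-1.2,"ax":0,"ay":0,"az":0,"gripper":1},{"x":0,"y":-0.5,"z":-2.5,"ax":0,"ay":0,"az":0,"gripper":1},{"x":0,"y":-0.5,"z":-3.8,"ax":0,"ay":0,"az":0,"gripper":1},{"x":0,"y":-0.5,"z":-5.2,"ax":0,"ay":0,"az":0,"gripper":0.3},{"x":-15.41,"y":-1.33,"z":-5.28,"ax":0,"ay":0,"az":-13.72,"gripper":0},{"x":-15.41,"y":-1.33,"z":-5.28,"ax":0,"ay":0,"az":-13.72,"gripper":0},{"x":-15.41,"y":-1.33,"z":-5.28,"ax":0,"ay":0,"az":-13.72,"gripper":0},{"x":-15.41,"y":-1.33,"z":-5.28,"ax":0,"ay":0,"az":-13.72,"gripper":0},{"x":-15.41,"y":-1.33,"z":-5.28,"ax":0,"ay":0,"az":-13.72,"gripper":0},{"x":-15.41,"y":-1.33,"z":-5.28,"ax":0,"ay":0,"az":-13.72,"gripper":0},{"x":-15.41,"y":-1.33,"z":-5.28,"ax":0,"ay":0,"az":-13.72,"gripper":0},{"x":-15.41,"y":-1.33,"z":-5.28,"ax":0,"ay":0,"az":-13.72,"gripper":0},{"x":-15.41,"y":-1.33,"z":-5.28,"ax":0,"ay":0,"az":-13.72,"gripper":0},{"x":-15.41,"y":-1.33,"z":-5.28,"ax":0,"ay":0,"az":-13.72,"gripper":0},{"x":-15.41,"y":-1.33,"z":-5.28,"ax":0,"ay":0,"az":-13.72,"gripper":0},{"x":-15.41,"y":-1.33,"z":-5.28,"ax":0,"ay":0,"az":-13.72,"gripper":0},{"x":-15.41,"y":-1.33,"z":-5.28,"ax":0,"ay":0,"az":-13.72,"gripper":0},{"x":-15.41,"y":-1.33,"z":-5.28,"ax":0,"ay":0,"az":-13.72,"gripper":0},{"x":-15.41,"y":-1.33,"z":-5.28,"ax":0,"ay":0,"az":-13.72,"gripper":0}]'
python3 - <<'E'
from h import *
plan([([.4655,-.158],.018,54)])
t,_=env.read_camera("top"); s,_=env.read_camera("side"); np.savez("t1.npz",t=t,s=s)
a=crop("top",t,160,145,80,72,5); b=crop("side",s,270,140,80,72,5)
cv2.imwrite("pics/crop2.png",np.clip(np.hstack([a,b]).astype(float)*1.3,0,255).astype(np.uint8))
E
```

```text
time_s: 5.6
eef_pos: [0.4649, -0.1576, 0.2502]
orientation: [0.0, 0.309, 0.951, 0.0]
force: [0.4, 0.1, -0.5]
width: 0.0916
finger_force: 0.0
t 5.6 tcp [ 0.4649 -0.1576  0.2502] yaw 54.0 F [ 0.4  0.1 -0.5] w 0.0916
xyz [-2.40e-02 -1.00e-03  7.74e+00] axyz [ 0.002  0.003 -0.001]
```

View pics/crop2.png

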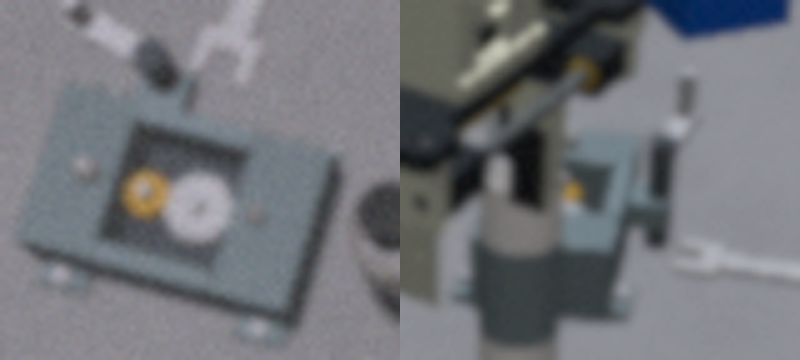

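The keeper now points outward, past 1.57 rad (peg at about crop px (75,12)), and the seat is clear. Both pins are visible, at crop (85,168) and (257,213). Next I'll grasp the boss.

```bash
python3 -m handwheel '[{"x":-0.02,"y":0,"z":1.2,"ax":0,"ay":0,"az":0,"gripper":0},{"x":-0.02,"y":0,"z":2.4,"ax":0,"ay":0,"az":0,"gripper":0},{"x":-0.02,"y":0,"z":3.6,"ax":0,"ay":0,"az":0,"gripper":0},{"x":-0.02,"y":0,"z":4.8,"ax":0,"ay":0,"az":0,"gripper":0},{"x":-0.02,"y":0,"z":5.8,"ax":0,"ay":0,"az":0,"gripper":0},{"x":-0.02,"y":0,"z":6.6,"ax":0,"ay":0,"az":0,"gripper":0},{"x":-0.02,"y":0,"z":7.2,"ax":0,"ay":0,"az":0,"gripper":0},{"x":-0.02,"y":0,"z":7.6,"ax":0,"ay":0,"az":0,"gripper":0},{"x":-0.02,"y":0,"z":7.74,"ax":0,"ay":0,"az":0,"gripper":0},{"x":-0.02,"y":0,"z":7.74,"ax":0,"ay":0,"az":0,"gripper":0.4},{"x":-0.02,"y":0,"z":7.74,"ax":0,"ay":0,"az":0,"gripper":0.6},{"x":-0.02,"y":0,"z":7.74,"ax":0,"ay":0,"az":0,"gripper":1},{"x":-0.02,"y":0,"z":7.74,"ax":0,"ay":0,"az":0,"gripper":1},{"x":-0.02,"y":0,"z":7.74,"ax":0,"ay":0,"az":0,"gripper":1},{"x":-0.02,"y":0,"z":7.74,"ax":0,"ay":0,"az":0,"gripper":1},{"x":-0.02,"y":0,"z":7.74,"ax":0,"ay":0,"az":0,"gripper":1}]' 35
```

```text
time_s: 7.03
eef_pos: [0.4656, -0.1578, 0.0183]
orientation: [0.0, 0.308, 0.951, -0.0]
force: [-0.0, 0.4, -0.5]
width: 0.0496
finger_force: 0.0
```

```bash
python3 -m handwheel '[{"x":0,"y":0,"z":0,"ax":0,"ay":0,"az":0,"gripper":1},{"x":0,"y":0,"z":0,"ax":0,"ay":0,"az":0,"gripper":1},{"x":0,"y":0,"z":0,"ax":0,"ay":0,"az":0,"gripper":1},{"x":0,"y":0,"z":0,"ax":0,"ay":0,"az":0,"gripper":1},{"x":0,"y":0,"z":0,"ax":0,"ay":0,"az":0,"gripper":1},{"x":0,"y":0,"z":0,"ax":0,"ay":0,"az":0,"gripper":1},{"x":0,"y":0,"z":0,"ax":0,"ay":0,"az":0,"gripper":1},{"x":0,"y":0,"z":0,"ax":0,"ay":0,"az":0,"gripper":1}]' 35
python3 - <<'E'
from h import *
plan([([.4655,-.158],.26,54)])
E
```

```text
time_s: 7.7
eef_pos: [0.4654, -0.1577, 0.0179]
orientation: [-0.0, 0.308, 0.951, -0.0]
force: [-0.1, -1.0, 0.6]
width: 0.0256
finger_force: 35.0
t 7.7 tcp [ 0.4654 -0.1577  0.0179] yaw 54.07 F [-0.1 -1.   0.6] w 0.0256
xyz [-8.00e-03 -6.00e-03 -8.07e+00] axyz [-0.    -0.001  0.015]
```

```bash
python3 -m handwheel '[{"x":0,"y":0,"z":-0.2,"ax":0,"ay":0,"az":0,"gripper":1},{"x":0,"y":0,"z":-0.6,"ax":0,"ay":0,"az":0,"gripper":1},{"x":0,"y":0,"z":-1.2,"ax":0,"ay":0,"az":0,"gripper":1},{"x":0,"y":0,"z":-2,"ax":0,"ay":0,"az":0,"gripper":1},{"x":0,"y":0,"z":-3,"ax":0,"ay":0,"az":0,"gripper":1},{"x":0,"y":0,"z":-4,"ax":0,"ay":0,"az":0,"gripper":1},{"x":0,"y":0,"z":-5,"ax":0,"ay":0,"az":0,"gripper":1},{"x":0,"y":0,"z":-6,"ax":0,"ay":0,"az":0,"gripper":1},{"x":0,"y":0,"z":-6.9,"ax":0,"ay":0,"az":0,"gripper":1},{"x":0,"y":0,"z":-7.6,"ax":0,"ay":0,"az":0,"gripper":1},{"x":0,"y":0,"z":-8,"ax":0,"ay":0,"az":0,"gripper":1},{"x":0,"y":0,"z":-8.1,"ax":0,"ay":0,"az":0,"gripper":1},{"x":0,"y":0,"z":-8.1,"ax":0,"ay":0,"az":0,"gripper":1}]' 35
python3 - <<'E'
from h import *
plan([(H(0,0),.26,-14.5)])
p,_=env.read_camera("side"); t,_=env.read_camera("top")
u,v=proj("side",[.4655,-.158,.25])[0].astype(int); a=crop("side",p,u-50,v-45,100,90,4)
u,v=proj("top",[.4655,-.158,.25])[0].astype(int); b=crop("top",t,u-50,v-45,100,90,4)
cv2.imwrite("pics/crop3.png",np.clip(np.hstack([a,b]).astype(float)*1.3,0,255).astype(np.uint8)); print(u-50,v-45)
np.savez("t2.npz",t=t,s=p)
E
```

```text
time_s: 8.78
eef_pos: [0.4654, -0.1575, 0.2614]
orientation: [0.0, 0.308, 0.951, 0.0]
force: [0.9, 0.2, -3.2]
width: 0.0256
finger_force: 35.0
t 8.7833 tcp [ 0.4654 -0.1575  0.2614] yaw 54.08 F [ 0.9  0.2 -3.2] w 0.0256
xyz [ 5.201 11.964  0.046] axyz [1.0000e-02 6.0000e-03 1.3716e+01]
290 157
```

View pics/crop3.png

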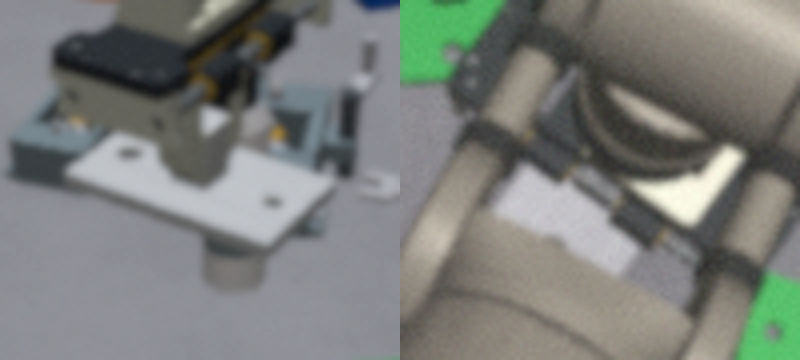

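The side view shows the plate held level, with the wide hole at crop (130,153) and the narrow one at (272,201). I'll carry it over the seat.

```bash
python3 -m handwheel '[{"x":0.2,"y":0.5,"z":0,"ax":0,"ay":0,"az":0.6,"gripper":1},{"x":0.6,"y":1.3,"z":0,"ax":0,"ay":0,"az":1.5,"gripper":1},{"x":1,"y":2.3,"z":0,"ax":0,"ay":0,"az":2.6,"gripper":1},{"x":1.5,"y":3.4,"z":0,"ax":0,"ay":0,"az":3.9,"gripper":1},{"x":2,"y":4.5,"z":0,"ax":0,"ay":0,"az":5.2,"gripper":1},{"x":2.5,"y":5.6,"z":0,"ax":0,"ay":0,"az":6.5,"gripper":1},{"x":3,"y":6.7,"z":0,"ax":0,"ay":0,"az":7.8,"gripper":1},{"x":3.4,"y":7.8,"z":0,"ax":0,"ay":0,"az":9.1,"gripper":1},{"x":3.9,"y":8.9,"z":0,"ax":0,"ay":0,"az":10.4,"gripper":1},{"x":4.3,"y":10,"z":0,"ax":0,"ay":0,"az":11.6,"gripper":1},{"x":4.7,"y":10.9,"z":0,"ax":0,"ay":0,"az":12.6,"gripper":1},{"x":5,"y":11.5,"z":0,"ax":0,"ay":0,"az":13.3,"gripper":1},{"x":5.2,"y":11.9,"z":0,"ax":0,"ay":0,"az":13.72,"gripper":1},{"x":5.2,"y":11.96,"z":0,"ax":0,"ay":0,"az":13.72,"gripper":1},{"x":5.2,"y":11.96,"z":0,"ax":0,"ay":0,"az":13.72,"gripper":1},{"x":5.2,"y":11.96,"z":0,"ax":0,"ay":0,"az":13.72,"gripper":1}]' 35
python3 - <<'E'
from h import *
plan([(H(0,0),.105,-14.5),(H(0,0),.078,-14.5)]); print(tohouse())
E
```

```text
time_s: 10.22
eef_pos: [0.5492, 0.2237, 0.2597]
orientation: [-0.0, 0.791, 0.612, -0.001]
force: [-0.2, -0.3, -3.5]
width: 0.0259
finger_force: 35.0
t 10.2167 tcp [0.5492 0.2237 0.2597] yaw -14.48 F [-0.2 -0.3 -3.5] w 0.0259
xyz [0.043 0.014 5.158] axyz [-0.022  0.017  0.004]
xyz [0.044 0.016 6.058] axyz [-0.022  0.017  0.004]
(array([-1.04709409,  0.12616171]), np.float64(0.2597393842197107))
```

```bash
python3 -m handwheel '[{"x":0.02,"y":0.01,"z":0.5,"ax":0,"ay":0,"az":0,"gripper":1},{"x":0.02,"y":0.01,"z":1.2,"ax":0,"ay":0,"az":0,"gripper":1},{"x":0.02,"y":0.01,"z":2.1,"ax":0,"ay":0,"az":0,"gripper":1},{"x":0.02,"y":0.01,"z":3,"ax":0,"ay":0,"az":0,"gripper":1},{"x":0.02,"y":0.01,"z":3.9,"ax":0,"ay":0,"az":0,"gripper":1},{"x":0.02,"y":0.01,"z":4.5,"ax":0,"ay":0,"az":0,"gripper":1},{"x":0.02,"y":0.01,"z":4.9,"ax":0,"ay":0,"az":0,"gripper":1},{"x":0.02,"y":0.01,"z":5.1,"ax":0,"ay":0,"az":0,"gripper":1},{"x":0.02,"y":0.01,"z":5.1,"ax":0,"ay":0,"az":0,"gripper":1},{"x":0.02,"y":0.01,"z":5.1,"ax":0,"ay":0,"az":0,"gripper":1}]' 35
python3 - <<'E'
from h import *
plan([(H(0,0),.078,-14.5)]); print(tohouse())
p,_=env.read_camera("side"); t,_=env.read_camera("top")
u,v=proj("side",[.5496,.2247,.09])[0].astype(int); a=crop("side",p,u-50,v-45,100,90,4)
u,v=proj("top",[.5496,.2247,.09])[0].astype(int); b=crop("top",t,u-50,v-45,100,90,4)
cv2.imwrite("pics/crop4.png",np.clip(np.hstack([a,b]).astype(float)*1.4,0,255).astype(np.uint8)); print(u-50,v-45)
E
```

```text
time_s: 11.05
eef_pos: [0.5504, 0.2243, 0.1084]
orientation: [0.0, 0.791, 0.612, 0.0]
force: [-0.3, -0.7, -3.1]
width: 0.0261
finger_force: 35.0
t 11.05 tcp [0.5504 0.2243 0.1084] yaw -14.56 F [-0.3 -0.7 -3.1] w 0.0261
xyz [ 0.006 -0.031  1.014] axyz [ 0.005 -0.002 -0.012]
(array([-0.1733992 , -0.90739061]), np.float64(0.10841175050407853))
142 136
```

View pics/crop4.png

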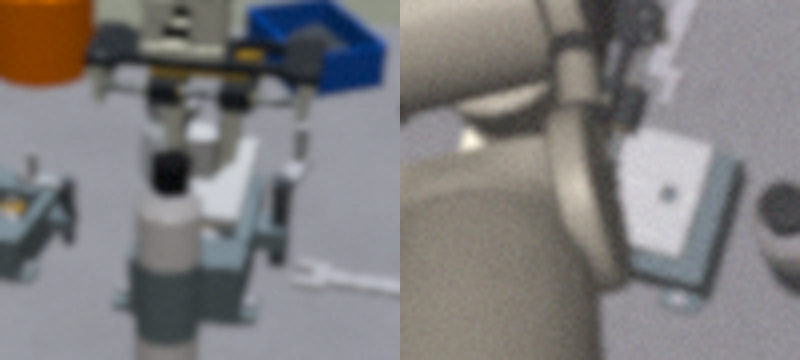

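The top view shows the narrow hole at crop (668,195), about px (208.6,184.4). I'll compare it with the thin pin.

```bash
python3 - <<'E'
from h import *
t,_=env.read_camera("top"); p=t.astype(float).mean(2)
def cen(p,k,s,r=3):
    u,v=np.round(k).astype(int); w=p[v-r:v+r+1,u-r:u+r+1]; m=np.median(w); g=np.clip(s*(w-m)-4,0,None); y,x=np.mgrid[v-r:v+r+1,u-r:u+r+1]; return ((g*x).sum()/g.sum(),(g*y).sum()/g.sum())
k=cen(p,(208.6,184.4),-1); P=cast("top",[k],.1004)[0]; print("hole",k,P,(P[:2]-S)@np.c_[X,Y]*1000)
q=np.load("t1.npz")["t"].astype(float).mean(2)
for uv in((210.8,187.2),(176.6,178.2)):
    k=cen(q,uv,1); P=cast("top",[k],.077)[0]; print("pin",k,P,(P[:2]-S)@np.c_[X,Y]*1000)
E
```

```text
hole (np.float64(208.61151832460732), np.float64(183.91623036649213)) [0.5404486  0.17784737 0.1004    ] [-47.65158865  -2.87105302]
pin (np.float64(nan), np.float64(nan)) [nan nan nan] [nan nan]
pin (np.float64(175.8606811145511), np.float64(177.0402476780186)) [0.56442665 0.27427241 0.077     ] [51.70571205 -1.94244795]<stdin>:4: RuntimeWarning: invalid value encountered in scalar divide
```

```bash
python3 -m handwheel '[{"x":-0.05,"y":-0.04,"z":0.1,"ax":0,"ay":0,"az":0,"gripper":1},{"x":-0.05,"y":-0.04,"z":0.2,"ax":0,"ay":0,"az":0,"gripper":1},{"x":-0.05,"y":-0.04,"z":0.3,"ax":0,"ay":0,"az":0,"gripper":1},{"x":-0.05,"y":-0.04,"z":0.38,"ax":0,"ay":0,"az":0,"gripper":1},{"x":-0.05,"y":-0.04,"z":0.46,"ax":0,"ay":0,"az":0,"gripper":1},{"x":-0.05,"y":-0.04,"z":0.54,"ax":0,"ay":0,"az":0,"gripper":1},{"x":-0.05,"y":-0.04,"z":0.6,"ax":0,"ay":0,"az":0,"gripper":1},{"x":-0.05,"y":-0.04,"z":0.6,"ax":0,"ay":0,"az":0,"gripper":1}]' 35
python3 -c "
from h import *
print(tohouse(),env.get_obs()['torque'])"
```

```text
time_s: 11.87
eef_pos: [0.5485, 0.2238, 0.0895]
orientation: [-0.0, 0.791, 0.612, -0.0]
force: [-0.1, 0.5, -2.8]
width: 0.0257
finger_force: 35.0
(array([-1.12607129,  0.84563153]), np.float64(0.08949792823796031)) [-0.07792009  0.03944142  0.00909519]
```

```bash
python3 -m handwheel '[{"x":0,"y":0,"z":0.04,"ax":0,"ay":0,"az":0,"gripper":1},{"x":0,"y":0,"z":0.08,"ax":0,"ay":0,"az":0,"gripper":1},{"x":0,"y":0,"z":0.12,"ax":0,"ay":0,"az":0,"gripper":1},{"x":0,"y":0,"z":0.16,"ax":0,"ay":0,"az":0,"gripper":1},{"x":0,"y":0,"z":0.16,"ax":0,"ay":0,"az":0,"gripper":1}]' 35
python3 -c "
from h import *
print(tohouse(),env.get_obs()['torque'])"
```

```text
time_s: 12.28
eef_pos: [0.5488, 0.224, 0.0851]
orientation: [0.0, 0.791, 0.612, 0.0]
force: [1.5, 1.8, -3.8]
width: 0.0262
finger_force: 35.0
(array([-0.87519929,  0.61181725]), np.float64(0.08507679020663579)) [ 0.13769837 -0.20010553  0.02464264]
```

```bash
python3 -m handwheel '[{"x":0.02,"y":0.02,"z":0.04,"ax":0,"ay":0,"az":0,"gripper":1},{"x":0.02,"y":0.02,"z":0.08,"ax":0,"ay":0,"az":0,"gripper":1},{"x":0.02,"y":0.02,"z":0.12,"ax":0,"ay":0,"az":0,"gripper":1},{"x":0.02,"y":0.02,"z":0.16,"ax":0,"ay":0,"az":0,"gripper":1},{"x":0.02,"y":0.02,"z":0.16,"ax":0,"ay":0,"az":0,"gripper":1}]' 35
python3 -c "
from h import *
print(tohouse(),env.get_obs()['torque'])"
```

```text
time_s: 12.7
eef_pos: [0.549, 0.2241, 0.0799]
orientation: [-0.0, 0.791, 0.612, -0.0]
force: [0.3, 1.1, -3.0]
width: 0.0256
finger_force: 35.0
(array([-0.74214977,  0.45944761]), np.float64(0.07990715266375073)) [-0.1021732   0.08391747 -0.02533673]
```

```bash
python3 -m handwheel '[{"x":0,"y":0,"z":0.03,"ax":0,"ay":0,"az":0,"gripper":1},{"x":0,"y":0,"z":0.06,"ax":0,"ay":0,"az":0,"gripper":1},{"x":0,"y":0,"z":0.07,"ax":0,"ay":0,"az":0,"gripper":1},{"x":0,"y":0,"z":0.07,"ax":0,"ay":0,"az":0,"gripper":1}]' 35
python3 -c "
from h import *
print(tohouse(),env.get_obs()['torque'])"
```

```text
time_s: 13.03
eef_pos: [0.5492, 0.2242, 0.0781]
orientation: [-0.0, 0.791, 0.612, -0.0]
force: [0.4, 0.5, -3.7]
width: 0.0256
finger_force: 35.0
(array([-0.58204684,  0.26750903]), np.float64(0.07814608845462148)) [-0.07020407  0.05871284  0.01808148]
```

```bash
python3 -m handwheel '[{"x":0,"y":0,"z":0.02,"ax":0,"ay":0,"az":0,"gripper":1},{"x":0,"y":0,"z":0.04,"ax":0,"ay":0,"az":0,"gripper":1},{"x":0,"y":0,"z":0.04,"ax":0,"ay":0,"az":0,"gripper":1}]' 35
python3 -c "
from h import *
print(tohouse(),env.get_obs()['torque'])"
```

```text
time_s: 13.28
eef_pos: [0.5494, 0.2242, 0.0779]
orientation: [0.0, 0.791, 0.612, 0.0]
force: [-2.9, -1.3, 5.2]
width: 0.0256
finger_force: 35.0
(array([-0.5011299 ,  0.12597483]), np.float64(0.07793116416586657)) [-0.22782597  0.60109049 -0.0137829 ]
```

It's seated: contact at tip 77.9 mm, which is the 60 mm face plus the 18 mm grasp offset. Now I'll release and lift.

```bash
python3 -m handwheel '[{"x":0,"y":0,"z":0,"ax":0,"ay":0,"az":0,"gripper":0.65},{"x":0,"y":0,"z":0,"ax":0,"ay":0,"az":0,"gripper":0.5},{"x":0,"y":0,"z":0,"ax":0,"ay":0,"az":0,"gripper":0.45},{"x":0,"y":0,"z":0,"ax":0,"ay":0,"az":0,"gripper":0.45},{"x":0,"y":0,"z":0,"ax":0,"ay":0,"az":0,"gripper":0.45},{"x":0,"y":0,"z":0,"ax":0,"ay":0,"az":0,"gripper":0.45},{"x":0,"y":0,"z":0,"ax":0,"ay":0,"az":0,"gripper":0.45}]'
python3 -c "
from h import *
print(tohouse())"
```

```text
time_s: 13.87
eef_pos: [0.5493, 0.2242, 0.077]
orientation: [-0.0, 0.791, 0.612, 0.0]
force: [0.9, 0.4, 0.1]
width: 0.0504
finger_force: 0.0
(array([-0.52534338,  0.17110221]), np.float64(0.07696076919074174))
```

```bash
python3 -m handwheel '[{"x":0,"y":0,"z":-0.2,"ax":0,"ay":0,"az":0,"gripper":0.45},{"x":0,"y":0,"z":-0.8,"ax":0,"ay":0,"az":0,"gripper":0.45},{"x":0,"y":0,"z":-1.8,"ax":0,"ay":0,"az":0,"gripper":0.45},{"x":0,"y":0,"z":-3,"ax":0,"ay":0,"az":0,"gripper":0.6},{"x":0,"y":0,"z":-4.2,"ax":0,"ay":0,"az":0,"gripper":0.8},{"x":0,"y":0,"z":-5,"ax":0,"ay":0,"az":0,"gripper":1},{"x":5,"y":-8,"z":-5.3,"ax":0,"ay":0,"az":0,"gripper":1},{"x":5,"y":-8,"z":-5.3,"ax":0,"ay":0,"az":0,"gripper":1},{"x":5,"y":-8,"z":-5.3,"ax":0,"ay":0,"az":0,"gripper":1},{"x":5,"y":-8,"z":-5.3,"ax":0,"ay":0,"az":0,"gripper":1},{"x":5,"y":-8,"z":-5.3,"ax":0,"ay":0,"az":0,"gripper":1},{"x":5,"y":-8,"z":-5.3,"ax":0,"ay":0,"az":0,"gripper":1},{"x":5,"y":-8,"z":-5.3,"ax":0,"ay":0,"az":0,"gripper":1},{"x":5,"y":-8,"z":-5.3,"ax":0,"ay":0,"az":0,"gripper":1},{"x":5,"y":-8,"z":-5.3,"ax":0,"ay":0,"az":0,"gripper":1}]'
python3 - <<'E'
from h import *
print(tohouse())
t,_=env.read_camera("top"); s,_=env.read_camera("side")
a=crop("top",t,150,140,80,80,5); b=crop("side",s,270,130,80,80,5)
cv2.imwrite("pics/crop5.png",np.clip(np.hstack([a,b]).astype(float)*1.3,0,255).astype(np.uint8))
E
```

```text
time_s: 15.12
eef_pos: [0.3532, 0.4307, 0.2366]
orientation: [0.0, 0.79, 0.614, 0.0]
force: [0.1, 0.0, -0.7]
width: 0.0004
finger_force: 0.0
(array([150.30939571, 241.69462801]), np.float64(0.2365715956639344))
```

View pics/crop5.png

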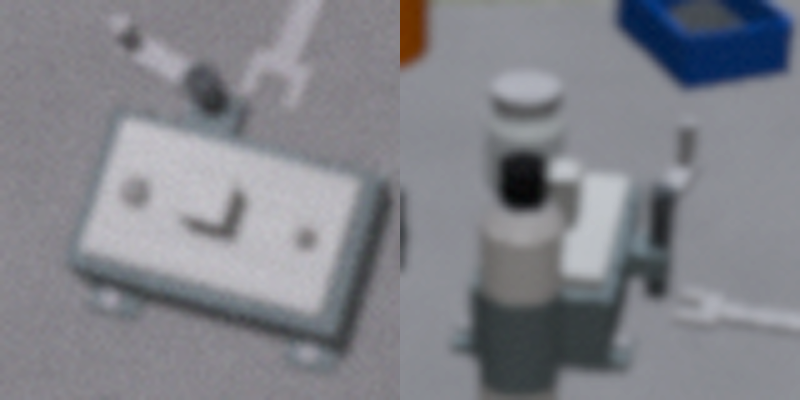

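The plate sits flush, with the pins in both holes at top crop (135,190) and (306,238). The keeper peg's top is at about crop (122,20), px (174,144). Next I'll locate the peg and plan the return push.

```bash
python3 - <<'E'
from h import *
P=cast("top",[(174,143.6)],.116)[0]; q=(P[:2]-S)@np.c_[X,Y]*1000; print(P,q,"theta",np.arctan2(q[0]-30,q[1]+68),np.hypot(q[0]-30,q[1]+68))
print(two([(174,143.6)],[(326.6,154.6)]))
plan([(H(*k),z,-14.5) for k,z in(((78,-118),.237),((78,-118),.092))])
E
```

```text
[0.64826976 0.27570111 0.116     ] [ 74.08153434 -82.75723616] theta 1.8938405658720312 46.48610210852431
[[0.6440643  0.27535358 0.11624224 0.00780307]]
t 15.2167 tcp [0.3549 0.4292 0.2363] yaw -14.52 F [-1.1 -0.5  0.1] w 0.0002
xyz [-2.371 11.923 -0.018] axyz [ 0.006  0.001 -0.004]
xyz [-2.37  11.921  4.815] axyz [ 0.006  0.001 -0.004]
```

```bash
python3 -m handwheel '[{"x":-2.5,"y":11.92,"z":0,"ax":0,"ay":0,"az":0,"gripper":1},{"x":-2.5,"y":11.92,"z":0,"ax":0,"ay":0,"az":0,"gripper":1},{"x":-2.5,"y":11.92,"z":0,"ax":0,"ay":0,"az":0,"gripper":1},{"x":-2.5,"y":11.92,"z":0,"ax":0,"ay":0,"az":0,"gripper":1},{"x":-2.5,"y":11.92,"z":0,"ax":0,"ay":0,"az":0,"gripper":1},{"x":-2.5,"y":11.92,"z":0,"ax":0,"ay":0,"az":0,"gripper":1},{"x":-2.5,"y":11.92,"z":0,"ax":0,"ay":0,"az":0,"gripper":1},{"x":-2.5,"y":11.92,"z":0,"ax":0,"ay":0,"az":0,"gripper":1},{"x":-2.5,"y":11.92,"z":0,"ax":0,"ay":0,"az":0,"gripper":1},{"x":-2.5,"y":11.92,"z":0,"ax":0,"ay":0,"az":0,"gripper":1},{"x":-2.5,"y":11.92,"z":0,"ax":0,"ay":0,"az":0,"gripper":1},{"x":-2.5,"y":11.92,"z":0,"ax":0,"ay":0,"az":0,"gripper":1},{"x":-2.5,"y":11.92,"z":1.2,"ax":0,"ay":0,"az":0,"gripper":1},{"x":-2.5,"y":11.92,"z":2.4,"ax":0,"ay":0,"az":0,"gripper":1},{"x":-2.5,"y":11.92,"z":3.6,"ax":0,"ay":0,"az":0,"gripper":1},{"x":-2.5,"y":11.92,"z":4.4,"ax":0,"ay":0,"az":0,"gripper":1},{"x":-2.5,"y":11.92,"z":4.75,"ax":0,"ay":0,"az":0,"gripper":1},{"x":-2.5,"y":11.92,"z":4.8,"ax":0,"ay":0,"az":0,"gripper":1},{"x":-2.5,"y":11.92,"z":4.8,"ax":0,"ay":0,"az":0,"gripper":1}]'
python3 - <<'E'
from h import *
print(tohouse())
plan([(H(*k),.092,-14.5) for k in((74,-90),(70,-69))])
E
```

```text
time_s: 16.8
eef_pos: [0.6819, 0.2679, 0.0933]
orientation: [0.0, 0.791, 0.612, 0.001]
force: [0.7, 0.8, 0.9]
width: 0.0005
finger_force: 0.0
(array([  74.98000008, -117.30660568]), np.float64(0.093317206768116))
t 16.8 tcp [0.6819 0.2679 0.0933] yaw -14.48 F [0.7 0.8 0.9] w 0.0005
xyz [-0.032 -0.91   0.043] axyz [ 0.012 -0.009  0.003]
xyz [-0.166 -1.61   0.042] axyz [ 0.012 -0.009  0.003]
```

```bash
python3 -m handwheel '[{"x":0,"y":-0.2,"z":0.04,"ax":0,"ay":0,"az":0,"gripper":1},{"x":0,"y":-0.4,"z":0.04,"ax":0,"ay":0,"az":0,"gripper":1},{"x":0,"y":-0.6,"z":0.04,"ax":0,"ay":0,"az":0,"gripper":1},{"x":0,"y":-0.8,"z":0.04,"ax":0,"ay":0,"az":0,"gripper":1},{"x":0,"y":-1,"z":0.04,"ax":0,"ay":0,"az":0,"gripper":1},{"x":-0.05,"y":-1.2,"z":0.04,"ax":0,"ay":0,"az":0,"gripper":1},{"x":-0.1,"y":-1.4,"z":0.04,"ax":0,"ay":0,"az":0,"gripper":1},{"x":-0.17,"y":-1.6,"z":0.04,"ax":0,"ay":0,"az":0,"gripper":1},{"x":-0.17,"y":-1.6,"z":0.04,"ax":0,"ay":0,"az":0,"gripper":1}]'
python3 -c "
from h import *
print(tohouse())"
python3 -m handwheel '[{"x":0,"y":0.2,"z":0,"ax":0,"ay":0,"az":0,"gripper":1},{"x":0.5,"y":0.2,"z":0,"ax":0,"ay":0,"az":0,"gripper":1},{"x":1,"y":0.2,"z":0,"ax":0,"ay":0,"az":0,"gripper":1},{"x":1,"y":-0.4,"z":0,"ax":0,"ay":0,"az":0,"gripper":1},{"x":1,"y":-1,"z":0,"ax":0,"ay":0,"az":0,"gripper":1},{"x":1,"y":-1,"z":0,"ax":0,"ay":0,"az":0,"gripper":1}]'
python3 - <<'E'
from h import *
print(tohouse())
plan([(H(*k),.092,-14.5) for k in((80,-36),(60,-28),(43.5,-25))])
E
```

```text
time_s: 17.55
eef_pos: [0.6327, 0.2743, 0.0909]
orientation: [-0.0, 0.791, 0.612, -0.001]
force: [0.4, 0.1, 0.1]
width: 0.0007
finger_force: 0.1
(array([ 68.78475283, -67.99892806]), np.float64(0.09093688128429656))
time_s: 18.05
eef_pos: [0.6096, 0.3118, 0.0897]
orientation: [-0.001, 0.79, 0.613, -0.002]
force: [1.0, 0.5, 0.3]
width: 0.0005
finger_force: 0.0
(array([ 99.36305118, -36.31785209]), np.float64(0.08966632359019565))
t 18.05 tcp [0.6096 0.3118 0.0897] yaw -14.43 F [1.  0.5 0.3] w 0.0005
xyz [-0.646 -0.012 -0.076] axyz [-0.051  0.025  0.014]
xyz [-1.312 -0.279 -0.074] axyz [-0.051  0.025  0.014]
xyz [-1.862 -0.38  -0.072] axyz [-0.051  0.025  0.014]
```

```bash
python3 -m handwheel '[{"x":-0.3,"y":0,"z":-0.05,"ax":0,"ay":0,"az":0,"gripper":1},{"x":-0.5,"y":0,"z":-0.05,"ax":0,"ay":0,"az":0,"gripper":1},{"x":-0.7,"y":-0.04,"z":-0.05,"ax":0,"ay":0,"az":0,"gripper":1},{"x":-0.9,"y":-0.12,"z":-0.05,"ax":0,"ay":0,"az":0,"gripper":1},{"x":-1.1,"y":-0.2,"z":-0.05,"ax":0,"ay":0,"az":0,"gripper":1},{"x":-1.3,"y":-0.28,"z":-0.05,"ax":0,"ay":0,"az":0,"gripper":1},{"x":-1.45,"y":-0.32,"z":-0.05,"ax":0,"ay":0,"az":0,"gripper":1},{"x":-1.6,"y":-0.36,"z":-0.05,"ax":0,"ay":0,"az":0,"gripper":1},{"x":-1.72,"y":-0.38,"z":-0.05,"ax":0,"ay":0,"az":0,"gripper":1},{"x":-1.78,"y":-0.38,"z":-0.05,"ax":0,"ay":0,"az":0,"gripper":1},{"x":-1.78,"y":-0.38,"z":-0.05,"ax":0,"ay":0,"az":0,"gripper":1}]'
python3 -c "
from h import *
print(tohouse())"
```

```text
time_s: 18.97
eef_pos: [0.5888, 0.2638, 0.0924]
orientation: [-0.002, 0.791, 0.611, 0.002]
force: [-0.0, 12.4, -2.3]
width: 0.0006
finger_force: 5.9
(array([ 47.61159989, -28.13032514]), np.float64(0.09243995433207011))
```

12 N steady, well above the 1.8 N friction level, so the keeper is against its stop. I'll back off and look.

```bash
python3 -m handwheel '[{"x":0.2,"y":0,"z":0,"ax":0,"ay":0,"az":0,"gripper":1},{"x":0.6,"y":0,"z":0,"ax":0,"ay":0,"az":0,"gripper":1},{"x":0.7,"y":0,"z":-1,"ax":0,"ay":0,"az":0,"gripper":1},{"x":0.7,"y":0,"z":-2.2,"ax":0,"ay":0,"az":0,"gripper":1},{"x":0.7,"y":0,"z":-3.5,"ax":0,"ay":0,"az":0,"gripper":1},{"x":3.5,"y":-8,"z":-5,"ax":0,"ay":0,"az":0,"gripper":1},{"x":3.5,"y":-8,"z":-5,"ax":0,"ay":0,"az":0,"gripper":1},{"x":3.5,"y":-8,"z":-5,"ax":0,"ay":0,"az":0,"gripper":1},{"x":3.5,"y":-8,"z":-5,"ax":0,"ay":0,"az":0,"gripper":1},{"x":3.5,"y":-8,"z":-5,"ax":0,"ay":0,"az":0,"gripper":1},{"x":3.5,"y":-8,"z":-5,"ax":0,"ay":0,"az":0,"gripper":1},{"x":3.5,"y":-8,"z":-5,"ax":0,"ay":0,"az":0,"gripper":1},{"x":3.5,"y":-8,"z":-5,"ax":0,"ay":0,"az":0,"gripper":1},{"x":3.5,"y":-8,"z":-5,"ax":0,"ay":0,"az":0,"gripper":1}]'
python3 - <<'E'
from h import *
t,_=env.read_camera("top"); s,_=env.read_camera("side")
a=crop("top",t,150,140,80,80,5); b=crop("side",s,270,130,80,80,5)
cv2.imwrite("pics/crop6.png",np.clip(np.hstack([a,b]).astype(float)*1.3,0,255).astype(np.uint8))
E
```

```text
time_s: 20.13
eef_pos: [0.3833, 0.4234, 0.2425]
orientation: [0.001, 0.791, 0.612, 0.0]
force: [0.7, -0.6, -0.5]
width: 0.0004
finger_force: 0.0
```

View pics/crop6.png

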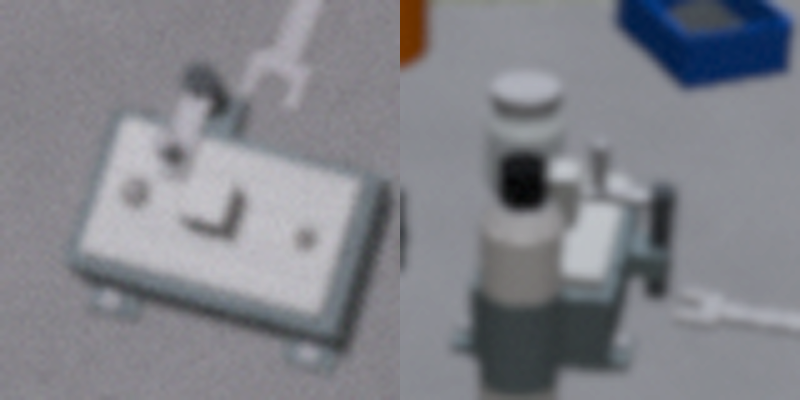

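```bash
python3 - <<'E'
from h import *
for th in(0,.1,.2,.3):
    for r,z in((45,.116),(45,.081),(55,.081),(0,.083)):
        q=np.r_[H(30+r*np.sin(th),-68+r*np.cos(th)),z]
        print(th,r,z,((proj("top",q)[0]-[149.6,139.6])*5).round(0),((proj("side",q)[0]-[269.6,129.6])*5+[400,0]).round(0))
E
```

```text
0 45 0.116 [164. 142.] [603. 144.]
0 45 0.081 [178. 160.] [601. 189.]
0 55 0.081 [173. 177.] [587. 187.]
0 0 0.083 [202.  83.] [666. 193.]
0.1 45 0.116 [157. 140.] [604. 141.]
0.1 45 0.081 [171. 157.] [602. 186.]
0.1 55 0.081 [164. 174.] [588. 184.]
0.1 0 0.083 [202.  83.] [666. 193.]
0.2 45 0.116 [149. 137.] [606. 138.]
0.2 45 0.081 [164. 154.] [604. 183.]
0.2 55 0.081 [155. 170.] [590. 180.]
0.2 0 0.083 [202.  83.] [666. 193.]
0.3 45 0.116 [142. 133.] [609. 136.]
0.3 45 0.081 [157. 150.] [606. 180.]
0.3 55 0.081 [146. 165.] [593. 177.]
0.3 0 0.083 [202.  83.] [666. 193.]
```

The keeper looks within about 0.1 rad of its stop: expected peg foot at 0 is (178,160), seen at about (172,155). I'll press once more, firmly but within limits, to make sure.

```bash
python3 - <<'E'
from h import *
plan([(H(*k),z,-14.5) for k,z in(((62,-23),.24),((62,-23),.092))])
E
```

```text
t 20.2333 tcp [0.3839 0.4227 0.2419] yaw -14.65 F [0.3 0.6 0.2] w 0.0002
xyz [-2.922  7.774  0.069] axyz [ 0.005  0.009 -0.029]
xyz [-2.918  7.772  5.002] axyz [ 0.005  0.009 -0.029]
```

```bash
python3 -m handwheel '[{"x":-2.92,"y":7.77,"z":0,"ax":0,"ay":0,"az":0,"gripper":1},{"x":-2.92,"y":7.77,"z":0,"ax":0,"ay":0,"az":0,"gripper":1},{"x":-2.92,"y":7.77,"z":0,"ax":0,"ay":0,"az":0,"gripper":1},{"x":-2.92,"y":7.77,"z":0,"ax":0,"ay":0,"az":0,"gripper":1},{"x":-2.92,"y":7.77,"z":0,"ax":0,"ay":0,"az":0,"gripper":1},{"x":-2.92,"y":7.77,"z":0,"ax":0,"ay":0,"az":0,"gripper":1},{"x":-2.92,"y":7.77,"z":0,"ax":0,"ay":0,"az":0,"gripper":1},{"x":-2.92,"y":7.77,"z":0,"ax":0,"ay":0,"az":0,"gripper":1},{"x":-2.92,"y":7.77,"z":0,"ax":0,"ay":0,"az":0,"gripper":1},{"x":-2.92,"y":7.77,"z":1.3,"ax":0,"ay":0,"az":0,"gripper":1},{"x":-2.92,"y":7.77,"z":2.6,"ax":0,"ay":0,"az":0,"gripper":1},{"x":-2.92,"y":7.77,"z":3.8,"ax":0,"ay":0,"az":0,"gripper":1},{"x":-2.92,"y":7.77,"z":4.6,"ax":0,"ay":0,"az":0,"gripper":1},{"x":-2.92,"y":7.77,"z":5,"ax":0,"ay":0,"az":0,"gripper":1},{"x":-2.92,"y":7.77,"z":5,"ax":0,"ay":0,"az":0,"gripper":1},{"x":-2.92,"y":7.77,"z":5,"ax":0,"ay":0,"az":0,"gripper":1}]'
python3 -c "
from h import *
print(tohouse())"
python3 -m handwheel '[{"x":-0.2,"y":0,"z":0,"ax":0,"ay":0,"az":0,"gripper":1},{"x":-0.35,"y":0,"z":0,"ax":0,"ay":0,"az":0,"gripper":1},{"x":-0.45,"y":0,"z":0,"ax":0,"ay":0,"az":0,"gripper":1},{"x":-0.5,"y":0,"z":0,"ax":0,"ay":0,"az":0,"gripper":1},{"x":-0.5,"y":0,"z":0,"ax":0,"ay":0,"az":0,"gripper":1},{"x":-0.5,"y":0,"z":0,"ax":0,"ay":0,"az":0,"gripper":1}]'
python3 -c "
from h import *
print(tohouse())"
python3 -m handwheel '[{"x":-0.05,"y":0,"z":0,"ax":0,"ay":0,"az":0,"gripper":1},{"x":-0.1,"y":0,"z":0,"ax":0,"ay":0,"az":0,"gripper":1},{"x":-0.13,"y":0,"z":0,"ax":0,"ay":0,"az":0,"gripper":1},{"x":-0.13,"y":0,"z":0,"ax":0,"ay":0,"az":0,"gripper":1}]'
python3 -c "
from h import *
print(tohouse())"
```

```text
time_s: 21.57
eef_pos: [0.586, 0.2814, 0.0933]
orientation: [0.0, 0.791, 0.612, 0.0]
force: [0.3, -0.4, 0.5]
width: 0.0006
finger_force: 0.0
(array([ 64.00292428, -21.03183562]), np.float64(0.09325765635808535))
time_s: 22.07
eef_pos: [0.5824, 0.2661, 0.0929]
orientation: [0.0, 0.791, 0.612, 0.0]
force: [-1.0, 0.7, 0.8]
width: 0.0002
finger_force: 0.0
(array([ 48.27492972, -21.36975705]), np.float64(0.0928742556864004))
time_s: 22.4
eef_pos: [0.5821, 0.2652, 0.0929]
orientation: [-0.001, 0.791, 0.612, 0.003]
force: [2.8, 9.6, -0.6]
width: 0.0008
finger_force: 5.1
(array([ 47.31356538, -21.30717762]), np.float64(0.09285852745849982))
```

There's a hard stop at the same place (x ≈ 47.3 mm, 10 N), so the keeper is fully home. I'll retreat, check the scene once more and hand in.

```bash
python3 -m handwheel '[{"x":0.2,"y":0,"z":0,"ax":0,"ay":0,"az":0,"gripper":1},{"x":0.6,"y":0,"z":0,"ax":0,"ay":0,"az":0,"gripper":1},{"x":0.7,"y":0,"z":-1,"ax":0,"ay":0,"az":0,"gripper":1},{"x":0.7,"y":0,"z":-2.2,"ax":0,"ay":0,"az":0,"gripper":1},{"x":0.7,"y":0,"z":-3.5,"ax":0,"ay":0,"az":0,"gripper":1},{"x":3.5,"y":-8,"z":-5,"ax":0,"ay":0,"az":0,"gripper":1},{"x":3.5,"y":-8,"z":-5,"ax":0,"ay":0,"az":0,"gripper":1},{"x":3.5,"y":-8,"z":-5,"ax":0,"ay":0,"az":0,"gripper":1},{"x":3.5,"y":-8,"z":-5,"ax":0,"ay":0,"az":0,"gripper":1},{"x":3.5,"y":-8,"z":-5,"ax":0,"ay":0,"az":0,"gripper":1},{"x":3.5,"y":-8,"z":-5,"ax":0,"ay":0,"az":0,"gripper":1},{"x":3.5,"y":-8,"z":-5,"ax":0,"ay":0,"az":0,"gripper":1},{"x":3.5,"y":-8,"z":-5,"ax":0,"ay":0,"az":0,"gripper":1},{"x":3.5,"y":-8,"z":-5,"ax":0,"ay":0,"az":0,"gripper":1}]'
python3 - <<'E'
from h import *
t,_=env.read_camera("top"); cv2.imwrite("pics/top9.png",t[:,:,::-1])
E
```

```text
time_s: 23.57
eef_pos: [0.3753, 0.4242, 0.2423]
orientation: [0.0, 0.79, 0.613, 0.0]
force: [-0.4, -0.5, -0.3]
width: 0.0005
finger_force: 0.0
```

View pics/top9.png

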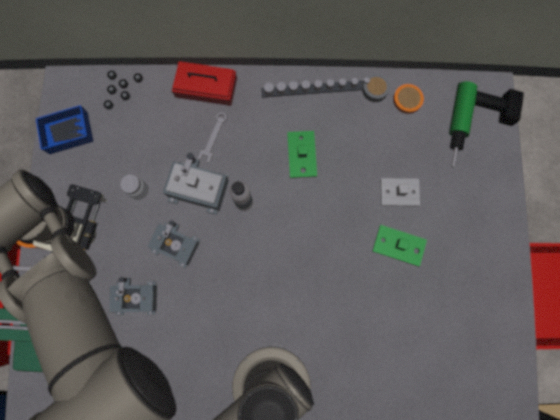

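The cover sits on the housing at (195,185) with the keeper over it. The can (240,192), jar (132,185), spanner (212,135) and other cover (401,191) haven't moved.

```bash
python3 -c "
from station import env
print(env.hand_in())"
```

```text
the job is handed in; nothing more can be done
None
```

The job is handed in at about 24 s: the matching cover rests flush over both pins, the keeper is pushed back against its stop, and the other cover, can, jar and spanner look unmoved in the last picture.

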